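Unpin the glaze mill's drum

ROBOT

A 7-joint arm with a two-finger parallel gripper is mounted at the origin on a cart in front of the work surface, level with it; the furniture and walls round the work are solid. World frame = base frame: x ahead of the robot, y to its left, z up, the work surface at z = 0. Lengths are in m, angles in rad, forces in N, time in s.
With the tool pointing down it reaches from about 0.4 to 0.85 m from the base axis. Payload 10.4 kg.
Tool frame: the origin (TCP) lies on the centre line of the jaws, within the pads' length; the fingertips stand r.finger_overhang ahead of it and the grasp point (between the pads) lies 5 mm behind it (r.finger_overhang is the distance from the TCP to the fingertips, in m); z points along the fingers, y is the line along which they close (so a half turn about z gives the same grasp; the last joint's range is limited). The gripper opens to 87 mm and grips with 3 to 60 N. Pads are 19 mm wide; open, the fingers measure 117 mm over their backs; the gripper's body (75 mm by 190 mm) begins 51 mm behind the grasp point.
Start: joints at [-1.13, 0.332, -0.065, 1.46, 0.022, 1.35, -0.088], TCP at [0.28, 0.559, 0.237] pointing down, gripper open.
Joint ranges: [-2.6, 2.6], [-0.5, 2.12], [-1.47, 1.34], [0.16, 2.42], [-1.27, 4.41], [0.06, 2.06], [-2.6, 2.6]. Speed limits (rad/s): [2.22, 2.22, 2.79, 2.79, 3.14, 3.14, 3.14].

INTERFACE

Orientations are given as a unit quaternion [x, y, z, w].
In Python, from bench import read_state, viewer, r gives the robot as it stands.
- The arm moves only by the tool carry_out, never from a script. Its argument "moves" is a list of rows, each a list of 6 numbers: the shift along the tool's x, y, z in units of 40 mm (1.0 is 40 mm), then the turn, a rotation vector about the tool's x, y, z in units of 8 degrees (1.0 is 8 degrees). A call has 1 to 20 rows; each row shifts and turns the commanded pose from where the row before left it, along the tool's axes as they then stand; what a row does not reach is not made up. A row lasts 1/8 s, in which the tool goes at most 62.5 mm and 10.7 degrees, less where a joint would pass 70% of its speed; a pose out of reach is approached as far as the arm can. A call is refused whole if a number of a shift passes 1 or a number of a turn 1, either way. A call with a gripper value outside its range is refused whole. "fingers" is the finger opening in mm, from 0 to 87, set as the call begins (left out, the last holds). The fingers move at their own pace and stop on an object; "force" is the grip in N (left out, the last holds). Time passes only in rows, so rows that do not move let the fingers close. It gives the time, the measured TCP pose, the force, the opening and the grip force at its end, in the units of the state.
- read_state(): the state, without advancing time (a new reading comes with each control period).
- viewer.camera(name): name is "side" or "top"; returns a dict with "pixels" (400x640x3 uint8, red, green, blue), "range_z" (400x640 float32, m along the optical axis (not along the pixel's ray), 0 where there is no reading), "fx", "fy", "cx", "cy" (pixels), "xyz" and "orientation" of the camera in the world. Camera axes: x right, y down, z forward; pixel columns grow to the right and rows downward; lengths in m; the calibration is good to about 2 mm. A picture is of the moment at which its call begins.
- r.close_job(): hands the job in; it is judged then, once.
The state is a dict: "time": time; "joint_positions": joint angles; "joint_vel": joint speeds; "joint_torque": joint torques, N m; "ee_pos": TCP position; "eef_rot": TCP orientation; "ft_force": force on the tool from outside, world axes, zero at the start; "torque": the same for the moment, N m; "width": finger opening in m; "grip_force": force on a finger pad.
Only numpy, scipy, OpenCV 4.12 (cv2) and the standard library are available. Lean on these libraries where they do the work, as an engineer would, in place of code of your own. Each camera call takes 0.05 s, during which the arm holds its last target. There are 200 camera calls.

TASK

The unplugged glaze mill still has its drum locked in the loading position. Slide the clear guard on top of it fully open, to the left, then pull the black knob of the sprung locking pin straight up as far as it goes, so that the drum rolls round by its own weight until its clamped port hangs at the bottom. Finish while holding the pin fully up, with the drum hanging still and the guard open, and leave the pots and other things round the mill where they stand.

Things in the scene. Friction and masses are not known exactly. Their poses are not given: they have to be found in the camera images.
- mill: grey-blue bench mill, fixed to the table, 160 mm deep (its x), 350 mm long (its y), 200 mm tall to the top of its rails. Origin at the centre of its underside; x to the mill's back, away from the robot, y along the guard's rails to its left, z up; turned by up to 0.15 rad. Left half: closed motor box; right half (-y): drum chamber, covered on top only by the guard
- guard_grip (a point): centre of the black bow handle of the clear sliding guard: a round bar 12 mm thick and 90 mm long, parallel to the mill's x, at 226 mm height. The bar's underside is 25 mm above the clear sheet, which is 165 mm long in y, 138 mm wide, 5 mm thick, its top at 195 mm. Pinch the bar from above, one finger on either side of it along the mill's y
- guard (a joint): how far the guard has slid along its track, in m: 0 shut, 0.16 at its stop fully open; positive moves along the mill's +y. It starts shut or up to 0.03 open and rubs with 1.5 N, plus 6 N per m/s
- knob_centre (a point): centre of the locking pin's black round knob, 26 mm in diameter, 26 mm tall, axis upright, at 173 mm height when seated, on the mill's x = 0, y = -62 mm. The guard covers it when shut (knob top 4 mm under the sheet). Below the seated knob a fixed collar, 19 mm in diameter, ends 6 mm under it, and the steel bridge (28 mm wide in y, right across in x) lies 19 mm under it
- chamber_mouth (a point): centre of the drum chamber's open mouth at the height of the rails' top, 200 mm, 25 mm to the right (mill's -y) of the knob's axis. With the guard fully open the mouth is clear 66 mm to each side of it in the mill's x (the rails) and 77 mm to each side in the mill's y (the open guard's edge on the left, the end wall on the right)
- pin_knob: the same knob, as the part that the fingers must hold; origin at its centre, z up
- lock_pin (a joint): how far the pin is pulled up, in m: 0 seated 9 mm deep in the hole of the drum's steel ring, 0.016 fully up at its stop; nose clear of the ring from about 0.009. The spring pulls it down with 6 N when seated and 11 N when fully up; let go, it snaps back
- drum (a joint): turn of the drum about its level axis (the mill's y), in rad: 0 locked in the loading position with the port at the top, leaning 35 degrees to the front (play of about 0.03 on the pin); grows as the port rolls over the front and down; 2.53 with the port hanging straight down. Once the pin is clear the drum rolls there slowly by itself, in about 3 to 5 s
- tea_mug: cream tea mug with a handle, 92 mm tall, standing at the right front of the table; a bystander to be left alone. Origin at the centre of its underside, z up
- salt_dish: small white dish, 70 mm across and 27 mm tall, at the left front corner; a bystander to be left alone. Origin at the centre of its underside, z up
- brush_jar: grey-green jar of brushes, 251 mm tall with the brushes, at the left edge; a bystander to be left alone. Origin at the centre of its underside, z up
- bisque_cup: terracotta cup, 69 mm tall, behind the mill; a bystander to be left alone. Origin at the centre of its underside, z up
- bisque_beaker: grey clay beaker, 83 mm tall, behind the mill; a bystander to be left alone. Origin at the centre of its underside, z up
- pinch_pot: grey pinch pot, 49 mm tall, behind the mill; a bystander to be left alone. Origin at the centre of its underside, z up
- oxide_bottle: brown glass dropper bottle, 102 mm tall, well behind the mill; a bystander to be left alone. Origin at the centre of its underside, z up

How it is judged:
On the way, in this order (a step that is already met when the one before it is completed fails the run):
1. the guard is slid fully open, while the pin is still seated (value of joint guard above 0.148 m and value of joint lock_pin below 0.003 m), for 0.2 s.
2. the pin is pulled fully up by its knob, held in the fingers, with the guard open (value of joint lock_pin above 0.0135 m and contact force between the fingers and pin_knob above 1 N and value of joint guard above 0.148 m), for 0.2 s.
At the end, for the whole second after the job is handed in: The fingers still hold the knob (more than 1 N) with the pin pulled up at least 13.5 of its 16 mm, the guard is open by at least 148 of its 160 mm, and the drum hangs with the port at the bottom (within 0.2 rad) and still (under 0.1 rad/s) (all of step 2 and value of joint drum between 2.33 and 2.73 rad and velocity of joint drum between -0.1 and 0.1 rad/s); the arm keeps its last pose, push and grip.
It fails at once if the mug, dish or brush jar beside the mill is shifted by more than 30 mm or tipped over (distance of any of tea_mug, salt_dish, brush_jar from where it was at the start of the episode above 0.03 m or angle between any of tea_mug, salt_dish, brush_jar's own z axis and vertical above 0.5 rad).
It fails at once if a pot or bottle behind the mill is shifted by more than 30 mm or tipped over (distance of any of bisque_cup, bisque_beaker, pinch_pot, oxide_bottle from where it was at the start of the episode above 0.03 m or angle between any of bisque_cup, bisque_beaker, pinch_pot, oxide_bottle's own z axis and vertical above 0.5 rad).
It also fails if it takes over 54 s, if anything falls off the work surface, if the arm or the gripper's body presses on something with over 40 N, if the wrist force passes 120 N, or if a joint passes its speed limit or range.

## Working session

There is one attempt and no reset: what is moved stays moved. The work goes in short steps, Python scripts to look and compute and a tool call to move; the robot and the scene stay as the last step left them, time stands still between calls to the robot, and variables do not carry over. Pictures are saved under pics/ and viewed, at most 10 in all, crops included, and the job is handed in when it is done.

Besides the shell and the picture viewer there is one more tool, called as name(argument=value, ...) on one line, values as JSON. carry_out: Moves the arm, as the interface text tells. Its arguments: {"type":"object","properties":{"moves":{"type":"array","items":{"type":"array","items":{"type":"number"}}},"fingers":{"type":"number"},"force":{"type":"number"}},"required":["moves"]}

```bash
mkdir -p pics; ls; cat > h.py <<'E'
import numpy as np, cv2
from scipy.spatial.transform import Rotation as R
from bench import read_state, viewer, r
def cam(n):
    c=viewer.camera(n); c['R']=R.from_quat(c['orientation']).as_matrix(); c['t']=np.array(c['xyz']); return c
def cloud(c):
    v,u=np.mgrid[0:400,0:640]; z=c['range_z']
    p=np.stack([(u-c['cx'])/c['fx']*z,(v-c['cy'])/c['fy']*z,z],-1)
    return p@c['R'].T+c['t']
def ray(c,u,v,h):
    d=c['R']@np.array([(u-c['cx'])/c['fx'],(v-c['cy'])/c['fy'],1]); return c['t']+d*(h-c['t'][2])/d[2]
def save(c,n): cv2.imwrite('pics/'+n,cv2.cvtColor(c['pixels'],cv2.COLOR_RGB2BGR))
E
python3 - <<'E'
from h import *
for n in('top','side'):
    c=cam(n); save(c,n+'0.png'); print(n,c['t'],c['R'].round(3).tolist(),c['fx'],c['cx'],c['cy'])
s=read_state(); print(s, r.finger_overhang)
E
```

```text
pics
top [0.34550426 0.05435752 1.58739504] [[0.011, -0.985, 0.172], [-1.0, -0.014, -0.016], [0.018, -0.172, -0.985]] 429.2389975834382 322.14203278890915 195.34786416209002
side [0.30578242 0.89926443 0.98106238] [[-0.943, -0.221, 0.247], [-0.332, 0.633, -0.699], [-0.002, -0.742, -0.671]] 470.9621675207069 320.0073467718101 205.22462145150757
{'time': 0.1, 'joint_positions': array([-1.12962277,  0.33277189, -0.0646975 ,  1.46086067,  0.02163254,
        1.34987066, -0.08850841]), 'joint_vel': array([-8.87312709e-04, -1.49439925e-03,  1.81231908e-03, -3.54632793e-03,
       -1.57326556e-05,  6.43423704e-04, -1.16306688e-03]), 'joint_torque': array([ 1.42558896e-03, -6.24541640e+01,  2.45430594e-02, -3.90715134e+01,
       -6.15013763e-02,  3.65304819e-02,  1.36991403e-04]), 'ee_pos': array([0.27944867, 0.55868966, 0.23585486]), 'eef_rot': array([ 2.29806544e-01,  9.73236140e-01, -5.99375918e-04, -9.67648739e-05]), 'ft_force': array([ 0.56059434,  0.69977109, -0.38970017]), 'torque': array([-0.00899481, -0.00610065,  0.00869285]), 'grip_force': 0.0, 'width': 0.0870281499998504} 0.014
```

View pics/top0.png

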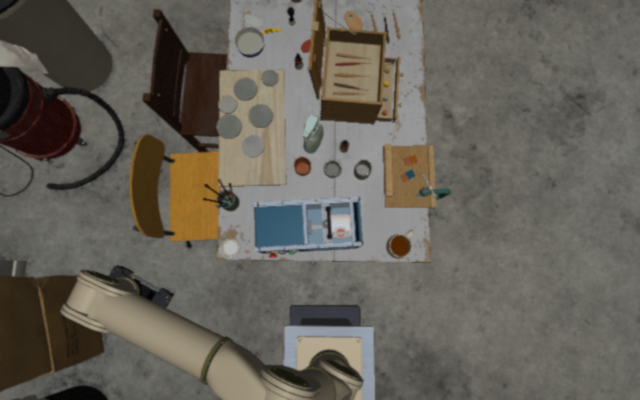

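View pics/side0.png

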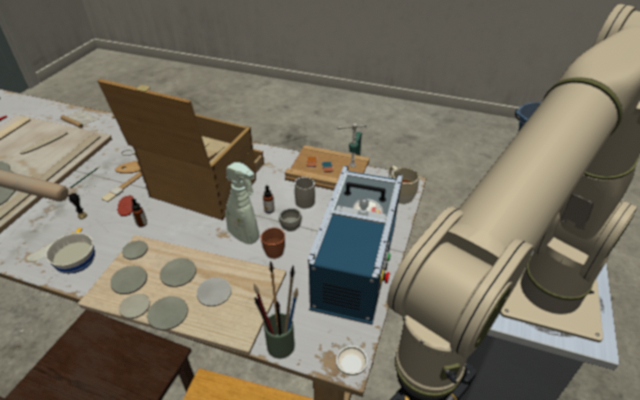

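The top view shows the mill at px (255–360, 198–250) and the black bow handle near (330, 222). In the side view the handle is near (365, 188). Next I measure the mill's outline and the handle.

```bash
python3 - <<'E'
from h import *
for n,box in(('top',(190,260,240,375)),('side',(150,340,290,420))):
    c=cam(n); P=cloud(c); a,b,l,q=box
    m=np.zeros((400,640),bool); m[a:b,l:q]=1
    t=m&(abs(P[...,2]-.198)<.012)
    pts=P[t][:,:2].astype(np.float32); print(n,len(pts),'rail/top minAreaRect',cv2.minAreaRect(pts), 'z',np.median(P[t][:,2]))
    g=c['pixels'].max(-1)
    d=(m&(g<50)).astype(np.uint8); k,lab,st,ce=cv2.connectedComponentsWithStats(d)
    for i in range(1,k):
        if st[i,4]>15:
            vv,uu=np.where(lab==i); w=np.array([ray(c,u,v,.226)[:2] for u,v in zip(uu,vv)],np.float32)
            print(st[i],ce[i],ray(c,*ce[i],.226),'z med',np.median(P[lab==i][:,2]),cv2.minAreaRect(w))
    im=cv2.cvtColor(c['pixels'],cv2.COLOR_RGB2BGR)[a:b,l:q]
    f=4 if n=='top' else 3
    cv2.imwrite(f'pics/{n}1.png',cv2.resize(im,None,fx=f,fy=f,interpolation=cv2.INTER_CUBIC))
E
```

```text
top 3480 rail/top minAreaRect ((0.49573376774787903, 0.07653170078992844), (0.1620403379201889, 0.34856778383255005), 4.0490241050720215) z 0.19499108037573643
[354 203   5  38  87] [356.09195402 221.16091954] [ 0.50143513 -0.07716075  0.226     ] z med 0.12289876849135384 ((0.5007951855659485, -0.07703530043363571), (0.11900467425584793, 0.007303204387426376), 3.753092050552368)
[326 207   5  31  55] [328.36363636 221.32727273] [0.49975869 0.01135634 0.226     ] z med 0.23098493049827207 ((0.4978284537792206, 0.012474418617784977), (0.09624608606100082, 0.0098457932472229), 2.5650594234466553)
side 4221 rail/top minAreaRect ((0.49179667234420776, 0.13786925375461578), (0.17210756242275238, 0.470063179731369), 1.7614569664001465) z 0.19553399604190824
[351 150   8   4  21] [355.33333333 151.        ] [ 0.56599746 -0.12888525  0.226     ] z med 0.08471027347646487 ((0.5671603679656982, -0.12603464722633362), (0.01921815611422062, 0.013999107293784618), 19.245067596435547)
[345 183  40  18 191] [365.31413613 189.39790576] [0.49715396 0.01954825 0.226     ] z med 0.22783041229048862 ((0.4960016906261444, 0.026694292202591896), (0.10149883478879929, 0.04495065659284592), 3.989208936691284)
[ 310  265   70   56 2711] [343.31722612 292.45739579] [0.45464488 0.34006276 0.226     ] z med 0.11021962404899988 ((0.46182119846343994, 0.3395713269710541), (0.1486223042011261, 0.10656554996967316), 6.532787322998047)
[392 296   3  14  20] [393.   302.95] [0.35601925 0.33225931 0.226     ] z med 0.5691785675091161 ((0.3563458025455475, 0.3308125436306), (0.0038601942360401154, 0.03090241365134716), 12.726204872131348)
[290 332   3   8  19] [290.84210526 336.10526316] [0.51585964 0.46615872 0.226     ] z med 0.07315681998899959 ((0.5160631537437439, 0.4648887515068054), (0.003654136788100004, 0.014734594151377678), 22.07789421081543)
```

View pics/top1.png

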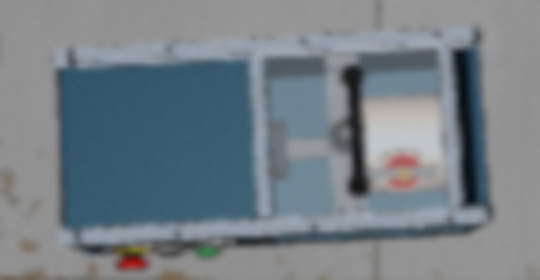

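The mill's yaw is about 4.0°, its centre (0.496, 0.0765), and the outline of 162 × 349 mm agrees with the given sizes. The bar is at about (0.500, 0.0115, 0.226) by the top view, and depth confirms its height. I'll lift and turn, then go over the bar.

carry_out(moves=[[0,0,-0.6,0,0,-0.956],[0,0,-0.6,0,0,-0.956],[0,0,-0.6,0,0,-0.956],[0,0,-0.6,0,0,-0.956],[-0.303,-0.935,0,0,0,0],[-0.303,-0.935,0,0,0,0],[-0.303,-0.935,0,0,0,0],[-0.303,-0.935,0,0,0,0],[-0.303,-0.935,0,0,0,0],[-0.303,-0.935,0,0,0,0],[-0.303,-0.935,0,0,0,0],[-0.303,-0.935,0,0,0,0],[-0.303,-0.935,0,0,0,0],[-0.303,-0.935,0,0,0,0],[-0.303,-0.935,0,0,0,0],[-0.303,-0.935,0,0,0,0],[-0.303,-0.935,0,0,0,0],[-0.303,-0.935,0,0,0,0],[-0.303,-0.935,0,0,0,0],[0,0,0,0,0,0]], fingers=60)

```text
time: 2.7
ee_pos: [0.5007, 0.009, 0.3324]
eef_rot: [-0.032, 0.999, -0.0, -0.0]
ft_force: [-0.8, 0.3, 0.8]
width: 0.0602
grip_force: 0.0
```

```bash
cat >> h.py <<'E'
def to(x,y,z):
    s=read_state(); M=R.from_quat(s['eef_rot']).as_matrix()
    yaw=np.degrees(np.arctan2(M[1,1],M[0,1])); p=np.array(s['ee_pos'])
    print('t',s['time'],'p',p.round(4),'tool-y dir deg',yaw.round(2),'tool z',M[:,2].round(3),'w',s['width'],'grip',s['grip_force'],'F',s['ft_force'].round(1))
    print('units',((np.array([x,y,z])-p)@M/.04).round(3))
E
python3 - <<'E'
from h import *
to(.500,.0115,.222); print(read_state()['joint_positions'].round(2))
c=cam('side'); save(c,'s2.png')
E
```

```text
t 2.7 p [0.5007 0.009  0.3324] tool-y dir deg 93.72 tool z [-0.    -0.001 -1.   ] w 0.06020287369154316 grip 0.0 F [-0.8  0.3  0.8]
units [0.012 0.065 2.761]
[-0.49  0.01  0.38  1.64 -0.    1.5   1.53]
```

View pics/s2.png

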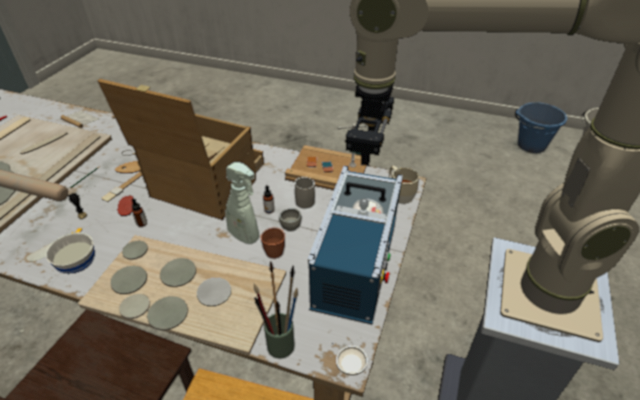

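The side view shows the gripper at (367, 140), standing over the handle at (365, 188) with nothing in the way. I'll descend and pinch.

carry_out(moves=[[0,0.065,0.46,0,0,0],[0,0,0.46,0,0,0],[0,0,0.46,0,0,0],[0,0,0.46,0,0,0],[0,0,0.46,0,0,0],[0,0,0.46,0,0,0],[0,0,0,0,0,0]])

```text
time: 3.62
ee_pos: [0.4991, 0.0159, 0.2211]
eef_rot: [-0.036, 0.999, -0.0, -0.001]
ft_force: [-0.3, 0.1, 0.8]
width: 0.06
grip_force: 0.0
```

carry_out(moves=[[0,0,0,0,0,0],[0,0,0,0,0,0],[0,0,0,0,0,0],[0,0,0,0,0,0]], fingers=5, force=15)

```text
time: 4.12
ee_pos: [0.5002, 0.0147, 0.2224]
eef_rot: [-0.035, 0.999, 0.0, 0.0]
ft_force: [-0.0, 0.2, 0.4]
width: 0.0277
grip_force: 0.0
```

```bash
python3 - <<'E'
from h import *
to(.500,.0115,.222)
E
```

```text
t 4.125 p [0.5002 0.0147 0.2224] tool-y dir deg 94.02 tool z [ 0.  0. -1.] w 0.027681386805504127 grip 0.0 F [-0.   0.2  0.4]
units [ 0.01 -0.08  0.01]
```

Fingers are still closing.

carry_out(moves=[[0,0,0,0,0,0],[0,0,0,0,0,0],[0,0,0,0,0,0],[0,0,0,0,0,0]])

```text
time: 4.62
ee_pos: [0.5001, 0.0145, 0.2222]
eef_rot: [-0.035, 0.999, -0.0, 0.0]
ft_force: [-0.7, -0.9, 1.3]
width: 0.0109
grip_force: 15.0
```

carry_out(moves=[[0,0.1,0,0,0,0],[0,0.3,0,0,0,0],[0,0.3,0,0,0,0],[0,0.3,0,0,0,0],[0,0.3,0,0,0,0],[0,0.3,0,0,0,0],[0,0.3,0,0,0,0],[0,0.3,0,0,0,0],[0,0.3,0,0,0,0],[0,0.3,0,0,0,0],[0,0.3,0,0,0,0],[0,0.2,0,0,0,0],[0,0,0,0,0,0]])

```text
time: 6.25
ee_pos: [0.4909, 0.1481, 0.2222]
eef_rot: [-0.036, 0.999, 0.001, 0.0]
ft_force: [5.4, 1.3, -1.1]
width: 0.0111
grip_force: 15.0
```

carry_out(moves=[[0,0.1,0,0,0,0],[0,0.1,0,0,0,0],[0,0.1,0,0,0,0],[0,0,0,0,0,0]])

```text
time: 6.75
ee_pos: [0.4907, 0.1524, 0.2221]
eef_rot: [-0.032, 0.999, -0.004, -0.001]
ft_force: [2.7, -23.6, 5.7]
width: 0.0112
grip_force: 15.0
```

The stop is reached (24 N against, after 138 mm of travel, so it started about 22 mm open). I'll release and lift, then look at the knob.

carry_out(moves=[[0,0,0,0,0,0],[0,0,0,0,0,0],[0,0,0,0,0,0],[0,0,-0.5,0,0,0],[0,0,-0.8,0,0,0],[0,0,-0.8,0,0,0],[0,0,-0.8,0,0,0]], fingers=50)

```text
time: 7.62
ee_pos: [0.4893, 0.1592, 0.339]
eef_rot: [-0.036, 0.999, 0.0, -0.001]
ft_force: [-0.2, -0.2, 0.4]
width: 0.0497
grip_force: 0.0
```

```bash
python3 - <<'E'
from h import *
to(.4995,.0147,.34)
c=cam('top'); im=cv2.cvtColor(c['pixels'],cv2.COLOR_RGB2BGR)[190:260,240:375]
a=cv2.resize(im,None,fx=5,fy=5,interpolation=cv2.INTER_CUBIC)
c=cam('side'); im=cv2.cvtColor(c['pixels'],cv2.COLOR_RGB2BGR)[150:250,290:425]
b=cv2.resize(im,None,fx=5,fy=5,interpolation=cv2.INTER_CUBIC)[:240]
cv2.imwrite('pics/both.png',np.vstack([a,b]))
E
```

```text
t 7.625 p [0.4893 0.1592 0.339 ] tool-y dir deg 94.09 tool z [-0.001  0.    -1.   ] w 0.04971537372117279 grip 0.0 F [-0.2 -0.2  0.4]
units [ 3.000e-03 -3.621e+00 -2.700e-02]
```

View pics/both.png

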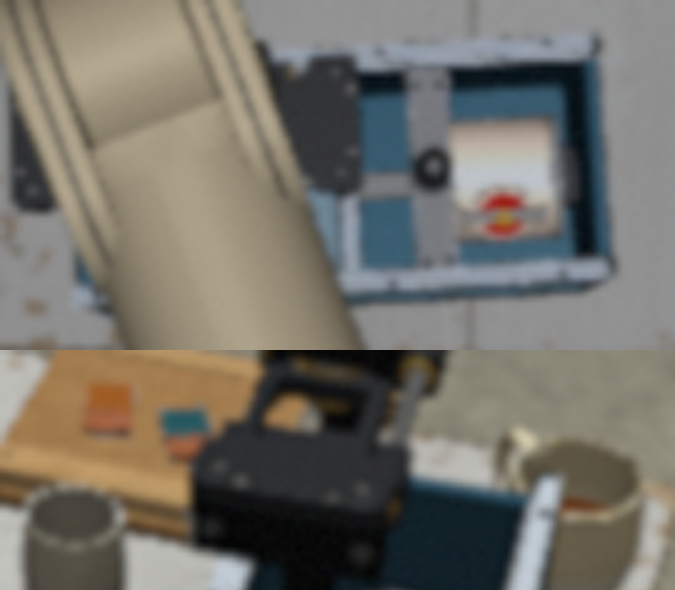

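The guard is open. The top view shows the black knob on the bridge at crop (432, 168), that is px (326.4, 223.6), with the sheet's edge well to its left.

```bash
python3 - <<'E'
from h import *
c=cam('top'); g=c['pixels'].max(-1); P=cloud(c)
m=np.zeros((400,640),np.uint8); m[215:232,318:334]=(g[215:232,318:334]<75)
k,lab,st,ce=cv2.connectedComponentsWithStats(m)
for i in range(1,k): print(st[i],ce[i],ray(c,*ce[i],.184),np.median(P[lab==i][:,2]))
v,u=223,326; print(P[v-3:v+4,u-3:u+4,2].round(3))
to(.4995,.0147,.34)
E
```

```text
[322 220   8   8  46] [325.65217391 223.58695652] [0.4969523  0.01887044 0.184     ] 0.18425410724906977
[[0.141 0.142 0.184 0.187 0.185 0.187 0.186]
 [0.144 0.187 0.188 0.187 0.184 0.186 0.183]
 [0.185 0.187 0.191 0.189 0.188 0.185 0.193]
 [0.185 0.184 0.185 0.186 0.185 0.184 0.188]
 [0.185 0.181 0.187 0.184 0.187 0.184 0.181]
 [0.145 0.183 0.183 0.184 0.191 0.18  0.183]
 [0.144 0.18  0.189 0.187 0.182 0.184 0.182]]
t 7.775 p [0.49   0.1593 0.3393] tool-y dir deg 94.08 tool z [ 0.002  0.002 -1.   ] w 0.04984551662412381 grip 0.0 F [-0.7  0.3 -0.8]
units [ 0.021 -3.623 -0.022]
```

Knob top depth is 0.186, as it must be. Position about (0.4985, 0.017). I'll go over it and turn a quarter so that the fingers close along the bridge (mill x), staying clear of the drum.

carry_out(moves=[[0.01,-0.89,0,0,0,0],[0.01,-0.89,0,0,0,0],[0.01,-0.89,0,0,0,0],[0.01,-0.89,0,0,0,0],[0,0,0,0,0,0.938],[0,0,0,0,0,0.938],[0,0,0,0,0,0.938],[0,0,0,0,0,0.938],[0,0,0,0,0,0.938],[0,0,0,0,0,0.938],[0,0,0,0,0,0.938],[0,0,0,0,0,0.938],[0,0,0,0,0,0.938],[0,0,0,0,0,0.938],[0,0,0,0,0,0.938],[0,0,0,0,0,0.938],[0,0,0,0,0,0]], fingers=50)

```text
time: 9.9
ee_pos: [0.4979, 0.0167, 0.3371]
eef_rot: [0.682, 0.732, -0.001, -0.001]
ft_force: [0.3, 0.3, 0.6]
width: 0.0502
grip_force: 0.0
```

```bash
python3 - <<'E'
from h import *
to(.4985,.017,.172)
c=cam('side'); im=cv2.cvtColor(c['pixels'],cv2.COLOR_RGB2BGR)[100:260,270:430]
cv2.imwrite('pics/s4.png',cv2.resize(im,None,fx=3.5,fy=3.5,interpolation=cv2.INTER_CUBIC))
E
```

```text
t 9.9 p [0.4979 0.0167 0.3371] tool-y dir deg 4.05 tool z [-0.002 -0.    -1.   ] w 0.05015078285465085 grip 0.0 F [0.3 0.3 0.6]
units [0.007 0.024 4.126]
```

View pics/s4.png

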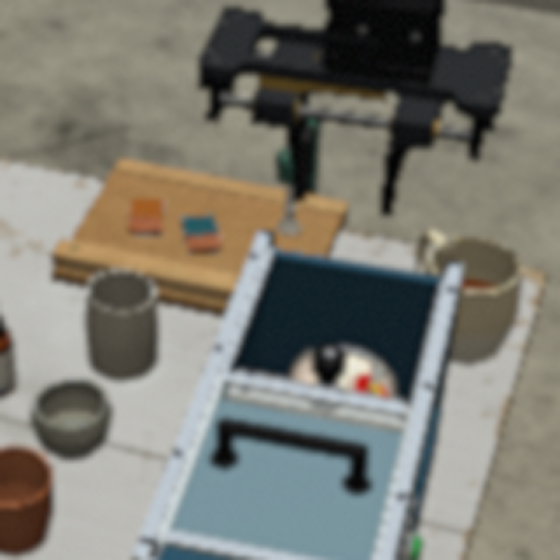

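The side view shows the fingers above the open mouth, the knob at crop (330, 360), that is px (364, 203), and the guard still fully left. I'll check the knob's position by this ray.

```bash
python3 - <<'E'
from h import *
c=cam('side'); g=c['pixels'].max(-1); P=cloud(c)
m=np.zeros((400,640),np.uint8); s=np.s_[194:209,355:372]; m[s]=(g[s]<60)
k,lab,st,ce=cv2.connectedComponentsWithStats(m)
for i in range(1,k):
    if st[i,4]>8: print(st[i],ce[i],ray(c,*ce[i],.175),np.median(P[lab==i],0))
E
```

```text
[355 194  17  15 132] [362.56060606 198.84848485] [ 0.50679071 -0.00086871  0.175     ] [ 0.51484744 -0.08299735  0.11594153]
```

```bash
python3 - <<'E'
from h import *
c=cam('side'); P=cloud(c); g=c['pixels'].max(-1)
m=(abs(P[...,0]-.5)<.03)&(abs(P[...,1]-.015)<.035)&(P[...,2]>.163)&(P[...,2]<.192)&(g<70)
v,u=np.where(m); print(len(v),P[m].min(0),P[m].max(0),P[m].mean(0),'uv',u.mean(),v.mean())
e=m&(P[...,2]>.182);print(P[e].mean(0),e.sum())
E
```

```text
56 [0.48857473 0.01011152 0.16502415] [0.50925565 0.03216346 0.18986608] [0.49820449 0.02482983 0.18172939] uv 363.26785714285717 203.91071428571428
[0.49836782 0.02296795 0.18526933] 35
```

The two views agree on about (0.498, 0.0185). I'll descend to TCP height 0.169 (tips at 0.155, clear of the bridge at 0.141).

carry_out(moves=[[0.045,0.01,0.7,0,0,0],[0,0,0.7,0,0,0],[0,0,0.7,0,0,0],[0,0,0.7,0,0,0],[0,0,0.4,0,0,0],[0,0,0.4,0,0,0],[0,0,0.3,0,0,0],[0,0,0.3,0,0,0],[0,0,0,0,0,0]])

```text
time: 11.18
ee_pos: [0.4983, 0.018, 0.1694]
eef_rot: [0.682, 0.731, -0.0, -0.0]
ft_force: [0.0, -0.5, 0.6]
width: 0.0502
grip_force: 0.0
```

carry_out(moves=[[0,0,0,0,0,0],[0,0,0,0,0,0],[0,0,0,0,0,0],[0,0,0,0,0,0],[0,0,0,0,0,0],[0,0,0,0,0,0]], fingers=15, force=45)

```text
time: 11.92
ee_pos: [0.4992, 0.0181, 0.1705]
eef_rot: [0.682, 0.731, 0.001, 0.0]
ft_force: [4.7, -0.5, -0.0]
width: 0.025
grip_force: 45.0
```

Knob held (25 mm, 45 N). Now I pull up.

carry_out(moves=[[0,0,-0.1,0,0,0],[0,0,-0.1,0,0,0],[0,0,-0.1,0,0,0],[0,0,-0.1,0,0,0],[0,0,0,0,0,0],[0,0,0,0,0,0]])

```text
time: 12.68
ee_pos: [0.4992, 0.0181, 0.1854]
eef_rot: [0.682, 0.731, 0.0, 0.001]
ft_force: [9.9, 1.1, -10.9]
width: 0.025
grip_force: 45.0
```

carry_out(moves=[[0,0,-0.05,0,0,0],[0,0,0,0,0,0],[0,0,0,0,0,0]])

```text
time: 13.05
ee_pos: [0.4991, 0.0181, 0.1866]
eef_rot: [0.682, 0.731, 0.0, 0.001]
ft_force: [14.3, 1.6, -18.9]
width: 0.0249
grip_force: 45.0
```

The force has risen beyond the spring's 11 N, so the pin is at its stop. I'll hold while the drum rolls.

carry_out(moves=[[0,0,0,0,0,0],[0,0,0,0,0,0],[0,0,0,0,0,0],[0,0,0,0,0,0],[0,0,0,0,0,0],[0,0,0,0,0,0],[0,0,0,0,0,0],[0,0,0,0,0,0],[0,0,0,0,0,0],[0,0,0,0,0,0],[0,0,0,0,0,0],[0,0,0,0,0,0],[0,0,0,0,0,0],[0,0,0,0,0,0],[0,0,0,0,0,0],[0,0,0,0,0,0],[0,0,0,0,0,0],[0,0,0,0,0,0],[0,0,0,0,0,0],[0,0,0,0,0,0]])

```text
time: 15.55
ee_pos: [0.4992, 0.0181, 0.1867]
eef_rot: [0.682, 0.731, 0.0, 0.001]
ft_force: [13.7, 0.7, -19.5]
width: 0.0248
grip_force: 45.0
```

carry_out(moves=[[0,0,0,0,0,0],[0,0,0,0,0,0],[0,0,0,0,0,0],[0,0,0,0,0,0],[0,0,0,0,0,0],[0,0,0,0,0,0],[0,0,0,0,0,0],[0,0,0,0,0,0],[0,0,0,0,0,0],[0,0,0,0,0,0],[0,0,0,0,0,0],[0,0,0,0,0,0],[0,0,0,0,0,0],[0,0,0,0,0,0],[0,0,0,0,0,0],[0,0,0,0,0,0],[0,0,0,0,0,0],[0,0,0,0,0,0],[0,0,0,0,0,0],[0,0,0,0,0,0]])

```text
time: 18.05
ee_pos: [0.4991, 0.0181, 0.1866]
eef_rot: [0.682, 0.731, 0.0, 0.001]
ft_force: [14.8, -0.1, -19.1]
width: 0.0249
grip_force: 45.0
```

carry_out(moves=[[0,0,0,0,0,0],[0,0,0,0,0,0],[0,0,0,0,0,0],[0,0,0,0,0,0],[0,0,0,0,0,0],[0,0,0,0,0,0],[0,0,0,0,0,0],[0,0,0,0,0,0],[0,0,0,0,0,0],[0,0,0,0,0,0],[0,0,0,0,0,0],[0,0,0,0,0,0],[0,0,0,0,0,0],[0,0,0,0,0,0],[0,0,0,0,0,0],[0,0,0,0,0,0],[0,0,0,0,0,0],[0,0,0,0,0,0],[0,0,0,0,0,0],[0,0,0,0,0,0]])

```text
time: 20.55
ee_pos: [0.4992, 0.0181, 0.1866]
eef_rot: [0.682, 0.731, 0.0, 0.001]
ft_force: [14.8, 1.3, -18.5]
width: 0.0249
grip_force: 45.0
```

```bash
python3 - <<'E'
from h import *
to(.4985,.017,.172)
c=cam('top'); im=cv2.cvtColor(c['pixels'],cv2.COLOR_RGB2BGR)[190:260,240:375]
a=cv2.resize(im,None,fx=4,fy=4,interpolation=cv2.INTER_CUBIC)
c=cam('side'); im=cv2.cvtColor(c['pixels'],cv2.COLOR_RGB2BGR)[150:225,290:425]
b=cv2.resize(im,None,fx=4,fy=4,interpolation=cv2.INTER_CUBIC)
cv2.imwrite('pics/end.png',np.vstack([a,b]))
E
```

```text
t 20.55 p [0.4992 0.0181 0.1866] tool-y dir deg 3.98 tool z [ 0.001 -0.001 -1.   ] w 0.024852550029174265 grip 45.00594813376665 F [ 14.8   1.3 -18.5]
units [-0.025 -0.019  0.366]
```

View pics/end.png

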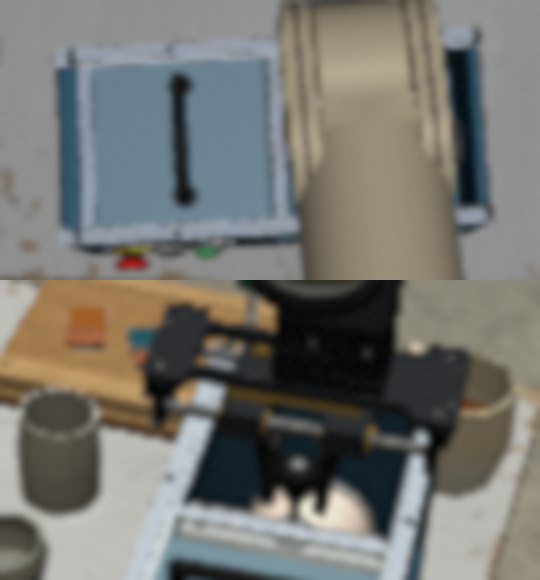

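The top view shows the guard fully left (bar at crop (181, 140)). In the side view the fingers hold the knob, and the red port clamp has gone from the drum's top front at crop (345, 510). TCP rise is 16.1 mm, so the pin is at its stop. One more pause for stillness, then I hand in.

carry_out(moves=[[0,0,0,0,0,0],[0,0,0,0,0,0],[0,0,0,0,0,0],[0,0,0,0,0,0],[0,0,0,0,0,0],[0,0,0,0,0,0],[0,0,0,0,0,0],[0,0,0,0,0,0],[0,0,0,0,0,0],[0,0,0,0,0,0],[0,0,0,0,0,0],[0,0,0,0,0,0],[0,0,0,0,0,0],[0,0,0,0,0,0],[0,0,0,0,0,0],[0,0,0,0,0,0]])

```text
time: 22.65
ee_pos: [0.4991, 0.0181, 0.1866]
eef_rot: [0.682, 0.731, 0.0, 0.001]
ft_force: [14.9, 0.9, -19.7]
width: 0.0246
grip_force: 45.0
```

```bash
python3 -c "
from bench import r
print(r.close_job())"
```

```text
the job is handed in; nothing more can be done
None
```

I handed the job in at 22.7 s with the guard fully open, the pin held at its upper stop and the bystanders untouched by the arm; the drum had rolled its port out of view and been given 9 s to settle, but I couldn't see the port at the bottom, and no verdict came back.

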